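Shut the tagged air valve under the sliding cover

ROBOT

A 6-joint arm with a two-finger parallel gripper is mounted at the origin on the work surface. World frame = base frame: x ahead of the robot, y to its left, z up, the work surface at z = 0. Lengths are in mm, angles in rad, forces in N, time in s.
With the tool pointing down it reaches from about 400 to 925 mm from the base axis. Payload 12.5 kg.
Tool frame: the origin (TCP) lies at the very end of the fingers, on their centre line; the grasp point (between the pads) lies grip_depth behind it (grip_depth is the distance from the TCP to the grasp point, in mm); z points along the fingers, y is the line along which they close (so a half turn about z gives the same grasp; the last joint's range is limited). The gripper opens to 95 mm and grips with 3 to 60 N. Pads are 20 mm wide; open, the fingers measure 119 mm over their backs; the gripper's body (75 mm by 180 mm) begins 59 mm behind the grasp point.
Start: joints at [1.243, 0.491, 1.559, -0, 1.092, -0.106], TCP at [137.472, 609.712, 214.661] pointing down, gripper open.
Joint ranges: [-3.1, 3.1], [-0.84, 2.19], [0.05, 2.79], [-1.13, 4.28], [0.06, 2.93], [-2.69, 2.69]. Speed limits (rad/s): [2.22, 2.22, 2.79, 3.14, 3.14, 3.14].

INTERFACE

Orientations are given as [roll, pitch, yaw] about the fixed x, y, z axes, in that order (R = Rz(yaw) Ry(pitch) Rx(roll)).
In Python, from cell import state, read_camera, job_done, grip_depth gives the robot as it stands.
- The arm moves only by the tool drive_tool, never from a script. Its argument "targets" is a list of rows, each an object with "jaw": the opening, from 0 (shut) to 1 (fully open); "travel": the shift along the tool's x, y, z in m, a list of three; "twist": the turn about the tool's z in rad. In form: [{"jaw": jaw, "travel": [tx, ty, tz], "twist": twist}, ...]. A call has 1 to 8 rows; each row is the pose to reach, as a shift and turn from the pose commanded when the call began, along the tool's axes at that moment; what a row does not reach only later rows make up. A row lasts 1/12 s, in which the tool goes at most 41.7 mm and 7.16 degrees, less where a joint would pass 70% of its speed; a pose out of reach is approached as far as the arm can. A call with a gripper value outside its range is refused whole. The fingers move at their own pace and stop on an object; the grip force is fixed at half the most. Time passes only in rows, so rows that repeat a pose let the fingers close. It gives the time, the measured TCP pose, the force, the opening and the grip force at its end, in the units of the state.
- state(): the state, without advancing time (a new reading comes with each control period).
- read_camera(name): name is "scene" or "top" or "wrist"; returns a dict with "frame" (400x640x3 uint8, red, green, blue), "fx", "fy", "cx", "cy" (pixels), "R" (3x3) and "t" (3): a world point X has camera coordinates R X + t. Camera axes: x right, y down, z forward; pixel columns grow to the right and rows downward; lengths in mm; the calibration is good to about 2 mm. The wrist camera is an equidistant fisheye: a pixel r from the principal point sees the ray r / f radians off the axis. A picture is of the moment at which its call begins. There is no depth.
- job_done(): hands the job in; it is judged then, once.
The state is a dict: "t": time; "joints": joint angles; "qvel": joint speeds; "tau": joint torques, N m; "eef_pos": TCP position; "tcp_rot": TCP orientation; "ft_force": force on the tool from outside, world axes, zero at the start; "moment": the same for the moment, N m; "opening": opening from 0.0 (shut) to 1.0 (fully open); "grip_force": force on a finger pad.
Only numpy, scipy, OpenCV 4.12 (cv2) and the standard library are available. Lean on these libraries where they do the work, as an engineer would, in place of code of your own. Each camera call takes 0.05 s, during which the arm holds its last target. There are 200 camera calls.

TASK

Push the cover of the valve box aside, all the way across onto the deck at the other end, without lifting it, to reveal two valves. Then push the handle that bears the round tag disc round to its stop, straight across its pipe, so that this valve is fully shut. Leave the other valve open, the cover slid aside and the loose parts where they stand.

Things in the scene. Friction and masses are not known exactly. Their poses are not given: they have to be found in the camera images.
- valve_box: Fixed grey steel box, 290 (its x) x 366 (its y) x 92 mm tall. Origin on the table, mid-width, at the pocket-deck border. Open pocket with the valves: y -174 to 0, x -125 to 125 mm, floor 5 mm up. Deck: y 0 to 180 mm, 83 mm up. Ledges along both long sides, 85 mm up, carry the cover; rims around (top 92 mm) guide and stop it. Yaw within 15 degrees.
- cover: Loose metal cover on the box's ledges, 0.35 to 0.7 kg, 272 (x) x 170 (y) x 5 mm plate with a raised panel 180 (x) x 90 mm (y) in its middle, upright sides, top 27 mm above the underside. Origin: centre of underside; axes as the box's. Slides along box y with about 2 to 5 N, 3 mm side play. Starts with its origin at box y -85 mm, over the pocket; the far rim stops it at +95 mm.
- handle_marked (a joint): Angle of the marked valve's handle: 0 = open, pointing along the box's +y in line with its pipe; grows counter-clockwise seen from above, to 1.571 rad = shut, against its stop, pointing along the box's -x. Starts at 0 to 0.35. Stiff (0.12 N m: about 3 N at 42 mm from the axis) and stays where it is left.
- marked_axis (a point): On the marked handle's vertical turning axis, 68 mm above the table. Black bar 12 mm wide, 60 to 76 mm above the table, reaching 58 mm from the axis; hub 24 mm wide with the mark on top: a flat round steel disc, 40 mm across. Valve body below it is 45 mm high. The two valves stand at box y -115 mm, one at box x -30, one at +70 mm; either may be the marked one.
- marked_tip (a point): Middle of the outer end of the marked handle, 58 mm from its axis, 68 mm above the table.
- handle_plain (a joint): Angle of the other valve's handle, same directions; starts at 0 to 0.12 and must stay open.
- plain_axis (a point): The same point on the axis of the other valve's handle: same bar, but with only a 9 mm square nut on its hub and no disc.
- plug: loose brass plug, a 20 mm diameter, 30 mm tall cylinder standing on the pocket's floor; its top is 35 mm above the table, below the handles; origin at the centre of its underside; to be left alone.
- capacitor: loose brown can capacitor, 60 mm diameter, 85 mm tall, standing on the table by the box's right (pocket) end; origin at the centre of its underside; to be left alone.
- transformer: loose small transformer, 60 x 50 mm, 60 mm tall, standing on the table by the box's left (deck) end; origin at the centre of its underside; to be left alone.
- terminal_strip: loose black terminal strip lying on the table, 30 x 120 mm, 24 mm tall; origin at the centre of its underside; to be left alone.
- screwdriver: loose screwdriver lying on the table; origin half-way along, on its underside; to be left alone.
- screw_jar: loose jar, 56 mm diameter, 65 mm tall, on the table; origin at the centre of its underside; to be left alone.
- heat_sink: loose finned heat sink, 50 x 50 mm, 34 mm tall, on the table; origin at the centre of its underside; to be left alone.

How it is judged:
By the outcome, as a careful person would: the job done as asked, in the order asked, and still so for the second after the job is handed in, with the robot touching nothing.
It also fails if it takes over 48 s, if anything falls off the work surface, if the arm or the gripper's body presses on something with over 40 N, if the wrist force passes 120 N, or if a joint passes its speed limit or range.

## Working session

There is one attempt and no reset: what is moved stays moved. The work goes in short steps, Python scripts to look and compute and a tool call to move; the robot and the scene stay as the last step left them, time stands still between calls to the robot, and variables do not carry over. Pictures are saved under pics/ and viewed, at most 10 in all, crops included, and the job is handed in when it is done.

Besides the shell and the picture viewer there is one more tool, called after ">>>" by a JSON object that holds its "op" and its "data", one argument or row to a line. drive_tool: Moves the arm, as the interface text tells. Its arguments: {"type":"object","properties":{"targets":{"type":"array"}},"required":["targets"]}

```bash
mkdir -p pics
cat > h.py <<'E'
import numpy as np, cv2
from cell import state, read_camera, job_done, grip_depth
def ray(c,u,v):
    d=np.array([(u-c['cx'])/c['fx'],(v-c['cy'])/c['fy'],1.]); R=np.array(c['R']); t=np.array(c['t'])
    return -R.T@t, R.T@d
def onz(c,u,v,z):
    o,d=ray(c,u,v); return o+d*(z-o[2])/d[2]
def proj(c,X):
    p=np.array(c['R'])@np.array(X,float)+np.array(c['t']); return np.array([c['cx']+c['fx']*p[0]/p[2],c['cy']+c['fy']*p[1]/p[2]])
E
python3 - <<'E'
from h import *
s=state();print(s,grip_depth)
for n in ('top','scene'):
    c=read_camera(n); cv2.imwrite(f'pics/{n}0.png',c['frame'][:,:,::-1])
    print(n,c['fx'],c['cx'],c['cy'],-np.array(c['R']).T@c['t'],np.round(c['R'],3).tolist())
E
```

```text
{'t': 0.0, 'joints': array([ 1.24341760e+00,  4.91536659e-01,  1.55947810e+00, -3.73919479e-05,
        1.09170974e+00, -1.05575592e-01]), 'qvel': array([-0.00073721, -0.00081399, -0.00030024, -0.00137469, -0.00131459,
        0.00207219]), 'tau': array([ 1.90468840e-03, -6.12632990e+01, -2.58190960e+01,  6.92763110e-02,
        4.80861089e-02, -1.13570204e-04]), 'eef_pos': array([137.38008435, 609.44560768, 214.06611649]), 'tcp_rot': array([-3.14046362e+00, -8.62949177e-05,  2.91980672e+00]), 'ft_force': array([-0.28105458,  0.93390245, -0.2051303 ]), 'moment': array([ 0.07810759, -0.02978877, -0.02862307]), 'grip_force': 0.0, 'opening': 1.002223582306708} 18.8
top 375.2333056987702 320.5717507220686 198.2453003336088 [ 417.66763575   12.57294652 1219.65134603] [[-0.002, -1.0, -0.001], [-0.993, 0.002, -0.12], [0.12, 0.001, -0.993]]
scene 433.09958724827936 320.56031553897554 195.84254491627368 [ 987.81707988 -541.46881111 1047.99021307] [[0.773, 0.635, 0.006], [0.522, -0.63, -0.575], [-0.361, 0.447, -0.818]]
```

View pics/top0.png

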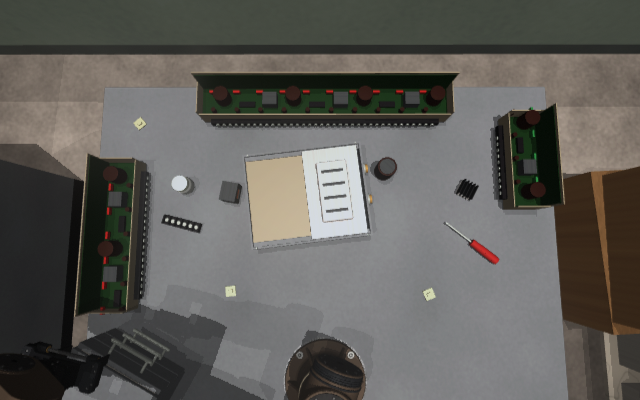

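View pics/scene0.png

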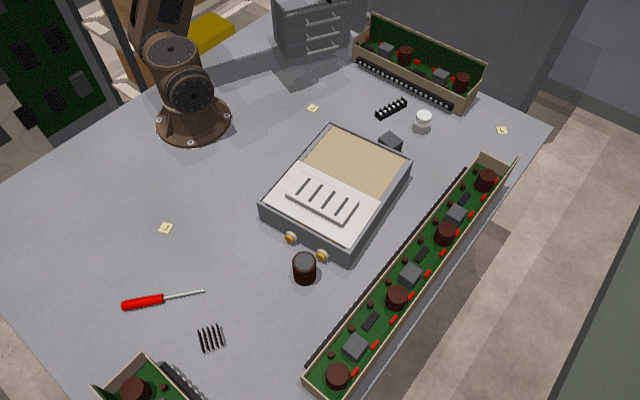

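The top view shows the box with rim corners at about (245,156), (358,144), (370,236), (254,248). The cover is at the right over the pocket, with its panel around (335,190). The capacitor is at (384,168), beyond the pocket end. I'll zoom in for a fit.

Run:
```python
from h import *
t=cv2.imread('pics/top0.png')[130:260,225:405]; s=cv2.imread('pics/scene0.png')[115:295,245:425]
t=cv2.resize(t,None,fx=4,fy=4,interpolation=cv2.INTER_CUBIC)
cv2.imwrite('pics/tz.png',t)
c=cv2.resize(s,None,fx=3.3,fy=3.3,interpolation=cv2.INTER_CUBIC); cv2.imwrite('pics/sz.png',c)
```

```text
(no output)
```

View pics/tz.png

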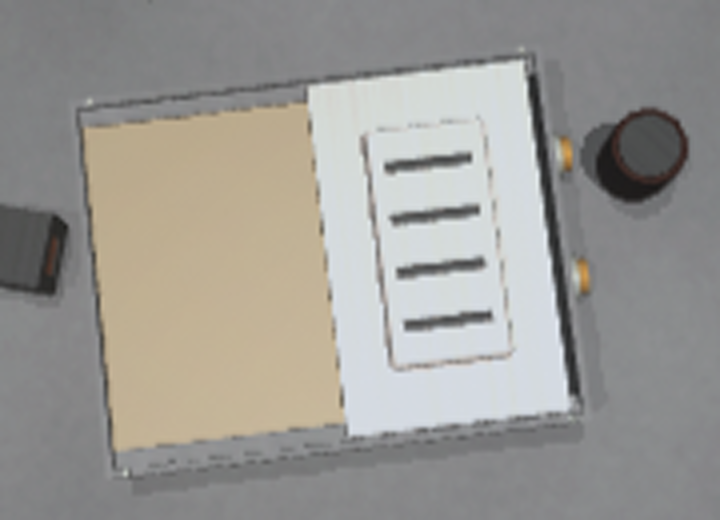

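View pics/sz.png

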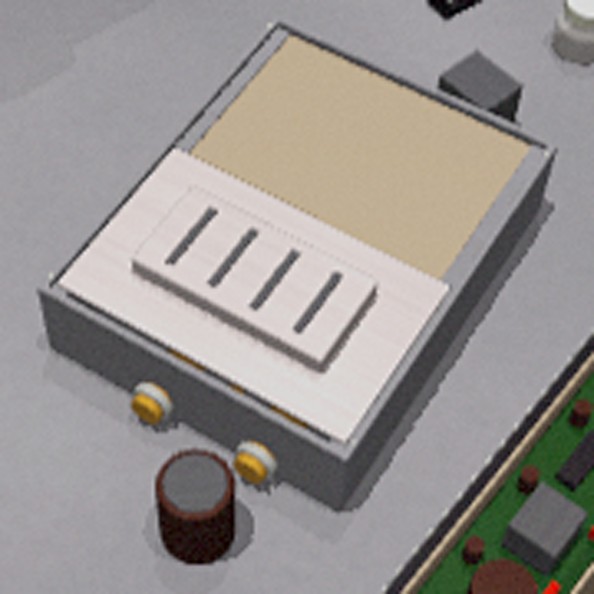

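Run:
```python
from h import *
from scipy.optimize import least_squares
ct=read_camera('top'); cs=read_camera('scene')
P=lambda x,y:[(x*1.0),(y*1.0)]
B=[(145,186),(145,-180),(-145,-180),(-145,186)]
T=[(77,105),(534,51),(580,410),(116,476)]
S=[(553,152),(345,455),(42,290),(278,25)]
T=[(225+x/4-.375,130+y/4-.375) for x,y in T]; S=[(245+(x+.5)/3.3-.5,115+(y+.5)/3.3-.5) for x,y in S]
def w(p,b,z): c,s=np.cos(p[2]),np.sin(p[2]); return [p[0]+c*b[0]-s*b[1],p[1]+s*b[0]+c*b[1],z]
for cams in ([(ct,T)],[(cs,S)],[(ct,T),(cs,S)]):
    f=lambda p:np.concatenate([proj(c,w(p,b,92))-q for c,Q in cams for b,q in zip(B,Q)])
    r=least_squares(f,[600,0,.1]); p=r.x; print(p,np.round(r.fun,1))
# cover check: panel corners, top z=85+27
Pc=[(T0[0]/4-.375+225,T0[1]/4-.375+130) for T0 in [(363,133),(485,117),(513,353),(393,370)]]
c,s=np.cos(p[2]),np.sin(p[2])
for q in Pc:
    X=onz(ct,*q,112)-[p[0],p[1],0]; print('panel',np.round([c*X[0]+s*X[1],-s*X[0]+c*X[1]],1))
for n,q in dict(cap=(650,148)).items(): 
    X=onz(ct,q[0]/4+225,q[1]/4+130,85);print(n,X)
for b in [(0,-130),(0,-145),(0,0)]: print(b,w(p,b,0))
```

```text
[5.67054209e+02 5.32674445e+01 1.24816946e-01] [-2.4 -0.9  1.4 -2.1  3.3  1.8 -2.3  0.9]
[5.68609026e+02 4.97472430e+01 1.18113452e-01] [ 1.9 -1.6  0.3  2.6 -1.7 -0.2 -0.4 -2.5]
[5.67660941e+02 5.16267501e+01 1.21392270e-01] [-1.7 -1.4  2.1 -2.1  3.7  1.8 -2.   0.5  1.8 -2.4  0.8  1.9 -1.4 -0.6
 -0.5 -3. ]
panel [ 87.1 -33.8]
panel [  88.  -126.4]
panel [ -90.9 -123.7]
panel [-92.4 -34.2]
cap [ 650.73834033 -192.84206299   85.        ]
(0, -130) [np.float64(583.4032058926967), np.float64(-77.4165801802248), 0]
(0, -145) [np.float64(585.2196211131882), np.float64(-92.30619521039824), 0]
(0, 0) [np.float64(567.6609406484375), np.float64(51.62675008127841), 0]
```

Run:
```python
from h import *
from scipy.optimize import least_squares
ct=read_camera('top'); cs=read_camera('scene')
T=[(77,105,145,186,92),(116,476,-145,186,92),(363,133,90,-40,112),(485,117,90,-130,112),(513,353,-90,-130,112),(393,370,-90,-40,112),(308,87,136,0,90),(347,436,-136,0,90),(525,60,136,-170,90),(572,408,-136,-170,90)]
S=[(553,152,145,186,92),(278,25,-145,186,92),(376,292,90,-40,112),(322,362,90,-130,112),(133,265,-90,-130,112),(178,150,-136,0,90),(448,287,136,0,90),(345,440,136,-170,90),(57,287,-136,-170,90)]
T=[(225+r[0]/4-.375,130+r[1]/4-.375,*r[2:]) for r in T]; S=[(245+(r[0]+.5)/3.3-.5,115+(r[1]+.5)/3.3-.5,*r[2:]) for r in S]
def w(p,b): c,s=np.cos(p[2]),np.sin(p[2]); return [p[0]+c*b[0]-s*b[1],p[1]+s*b[0]+c*b[1],b[2]]
for cams in ([(ct,T)],[(cs,S)],[(ct,T),(cs,S)]):
    f=lambda p:np.concatenate([proj(c,w(p,q[2:]))-q[:2] for c,Q in cams for q in Q])
    r=least_squares(f,[600,0,.1],loss='soft_l1'); p=r.x; print(p); print(np.round(f(p).reshape(-1,2),1).tolist())
for b in [(0,-138,0),(0,-165,0)]: print(w(p,b))
```

```text
[5.65594836e+02 5.58830595e+01 1.18991693e-01]
[[-3.0, -0.9], [-3.5, 1.0], [0.6, -0.5], [-0.2, -0.0], [0.6, 0.3], [0.3, -0.3], [-0.2, -0.5], [0.4, 0.5], [0.2, -0.2], [0.4, 0.6]]
[5.69223548e+02 5.15371541e+01 1.21165689e-01]
[[2.3, -2.1], [-0.1, -2.8], [1.0, -2.4], [-0.2, 1.2], [-1.3, -0.9], [-1.4, 0.2], [0.9, 1.1], [0.1, 2.4], [-0.5, -0.1]]
[5.66636593e+02 5.44527971e+01 1.20940121e-01]
[[-2.7, -1.1], [-2.9, 0.8], [1.0, -0.9], [0.2, -0.4], [1.1, -0.2], [0.9, -0.7], [0.1, -0.8], [1.0, 0.1], [0.6, -0.6], [1.0, 0.1], [2.0, -3.1], [-0.1, -3.7], [0.9, -3.6], [-0.3, -0.1], [-1.3, -2.1], [-1.4, -0.9], [0.7, -0.1], [-0.1, 1.0], [-0.4, -1.3]]
[np.float64(583.2856739783208), np.float64(-82.53920305561567), 0]
[np.float64(586.5431028828643), np.float64(-109.34198568973494), 0]
```

```bash
cat >> h.py <<'E'
PB=[566.6,54.5,.121]
from scipy.spatial.transform import Rotation as Ro
def b2w(x,y,z): c,s=np.cos(PB[2]),np.sin(PB[2]); return np.array([PB[0]+c*x-s*y,PB[1]+s*x+c*y,z])
def w2b(X): c,s=np.cos(PB[2]),np.sin(PB[2]); d=np.array(X[:2])-PB[:2]; return np.round([c*d[0]+s*d[1],-s*d[0]+c*d[1],X[2]],1)
def go(pts,yaw):
    s=state(); R=Ro.from_euler('xyz',s['tcp_rot']).as_matrix(); 
    print('t',round(s['t'],2),'box',w2b(s['eef_pos']),'yaw',s['tcp_rot'],'F',np.round(s['ft_force'],1),'twist',(s['tcp_rot'][2]-yaw+np.pi)%(2*np.pi)-np.pi)
    for p in pts: print(p,np.round(R.T@(b2w(*p)-s['eef_pos'])/1000,4))
E
python3 - <<'E'
from h import *
go([(0,-160,210),(60,60,210),(0,-160,97)],PB[2]+np.pi/2)
E
```

```text
t 0.3 box [-359.   602.9  214.5] yaw [-3.14130100e+00 -4.56385522e-06  2.91983075e+00] F [-0.5 -0.5  0.3] twist 1.2280344188356747
(0, -160, 210) [-0.5945 -0.5978  0.0046]
(60, 60, 210) [-0.5771 -0.3705  0.0046]
(0, -160, 97) [-0.5945 -0.5978  0.1176]
```

>>> {"op": "drive_tool", "data": {
  "targets": [
    {"jaw": 1, "travel": [-0.577, -0.37, 0.004], "twist": 1.228},
    {"jaw": 1, "travel": [-0.577, -0.37, 0.004], "twist": 1.228},
    {"jaw": 1, "travel": [-0.577, -0.37, 0.004], "twist": 1.228},
    {"jaw": 1, "travel": [-0.577, -0.37, 0.004], "twist": 1.228},
    {"jaw": 1, "travel": [-0.577, -0.37, 0.004], "twist": 1.228},
    {"jaw": 1, "travel": [-0.577, -0.37, 0.004], "twist": 1.228},
    {"jaw": 1, "travel": [-0.577, -0.37, 0.004], "twist": 1.228},
    {"jaw": 1, "travel": [-0.577, -0.37, 0.004], "twist": 1.228}
  ]
}}

```text
t: 0.97
eef_pos: [372.7, 370.8, 212.9]
tcp_rot: [3.141, -0.0, 1.914]
ft_force: [0.7, 1.4, 0.5]
opening: 1.0
grip_force: 0.0
```

Run:
```python
from h import *
go([(0,-160,210)],PB[2]+np.pi/2)
```

```text
t 0.97 box [-154.3  337.4  212.9] yaw [ 3.14124407e+00 -2.01546989e-04  1.91372902e+00] F [0.7 1.4 0.5] twist 0.22193269401687887
(0, -160, 210) [-0.5192  0.0411  0.0028]
```

>>> {"op": "drive_tool", "data": {
  "targets": [
    {"jaw": 1, "travel": [-0.519, 0.041, 0.003], "twist": 0.222},
    {"jaw": 1, "travel": [-0.519, 0.041, 0.003], "twist": 0.222},
    {"jaw": 1, "travel": [-0.519, 0.041, 0.003], "twist": 0.222},
    {"jaw": 1, "travel": [-0.519, 0.041, 0.003], "twist": 0.222},
    {"jaw": 1, "travel": [-0.519, 0.041, 0.003], "twist": 0.222},
    {"jaw": 1, "travel": [-0.519, 0.041, 0.003], "twist": 0.222},
    {"jaw": 1, "travel": [-0.519, 0.041, 0.003], "twist": 0.222},
    {"jaw": 1, "travel": [-0.519, 0.041, 0.003], "twist": 0.222}
  ]
}}

```text
t: 1.63
eef_pos: [510.4, 67.1, 210.9]
tcp_rot: [3.141, -0.0, 1.698]
ft_force: [0.7, 0.3, 0.8]
opening: 0.998
grip_force: 0.0
```

Run:
```python
from h import *
go([(0,-160,210)],PB[2]+np.pi/2)
```

```text
t 1.63 box [-54.3  19.3 210.9] yaw [ 3.14121665e+00 -8.53062715e-05  1.69770717e+00] F [0.7 0.3 0.8] twist 0.005910845495327166
(0, -160, 210) [-0.1796  0.0532  0.0009]
```

>>> {"op": "drive_tool", "data": {
  "targets": [
    {"jaw": 1, "travel": [-0.18, 0.053, 0.001], "twist": 0.006},
    {"jaw": 1, "travel": [-0.18, 0.053, 0.001], "twist": 0.006},
    {"jaw": 1, "travel": [-0.18, 0.053, 0.001], "twist": 0.006},
    {"jaw": 1, "travel": [-0.18, 0.053, 0.001], "twist": 0.006},
    {"jaw": 1, "travel": [-0.18, 0.053, 0.001], "twist": 0.006},
    {"jaw": 1, "travel": [-0.18, 0.053, 0.001], "twist": 0.006},
    {"jaw": 1, "travel": [-0.18, 0.053, 0.04], "twist": 0.006},
    {"jaw": 1, "travel": [-0.18, 0.053, 0.04], "twist": 0.006}
  ]
}}

```text
t: 2.3
eef_pos: [582.9, -102.0, 166.1]
tcp_rot: [-3.135, -0.003, 1.691]
ft_force: [-0.7, 0.8, -1.3]
opening: 1.001
grip_force: 0.0
```

Run:
```python
from h import *
go([(0,-160,210),(0,-160,99)],PB[2]+np.pi/2)
c=read_camera('wrist'); cv2.imwrite('pics/w1.png',c['frame'][:,:,::-1]); print(c['fx'],c['cx'],c['cy'])
```

```text
t 2.3 box [  -2.7 -157.4  166.1] yaw [-3.13501720e+00 -2.98263534e-03  1.69110002e+00] F [-0.7  0.8 -1.3] twist -0.0006963040551202226
(0, -160, 210) [-0.0025  0.0024 -0.044 ]
(0, -160, 99) [-0.0028  0.0032  0.067 ]
309.70691628693146 323.4367722319353 198.8187554808912
```

View pics/w1.png

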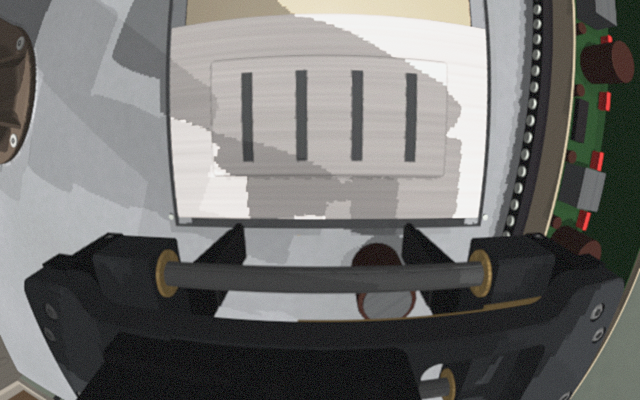

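The wrist view shows the panel's near edge at row ~176 (columns 212–446), the cover's near edge at row ~217, and the fingertips at (240,228) and (408,228). I'll check this against the fit.

```bash
cat >> h.py <<'E'
def fproj(c,X):
    p=np.array(c['R'])@np.array(X,float)+np.array(c['t']); th=np.arctan2(np.hypot(p[0],p[1]),p[2]); k=c['fx']*th/np.hypot(p[0],p[1])
    return np.round([c['cx']+k*p[0],c['cy']+k*p[1]],1)
def fonz(c,u,v,z):
    d=np.array([u-c['cx'],v-c['cy']]); r=np.hypot(*d); th=r/c['fx']; D=np.array([*(d/r*np.sin(th)),np.cos(th)]); R=np.array(c['R']); o=-R.T@np.array(c['t']); D=R.T@D
    return o+D*(z-o[2])/D[2]
E
python3 - <<'E'
from h import *
c=read_camera('wrist'); print(np.round(-np.array(c['R']).T@c['t']), np.round(c['R'],2).tolist())
for q,z in [((212,175),112),((446,177),112),((211,62),112),((446,64),112),((173,216),90),((486,217),90)]: print(q,w2b(fonz(c,*q,z)))
s=state();print(fproj(c,s['eef_pos']))
go([(0,-160,99)],PB[2]+np.pi/2)
E
```

```text
[575. -32. 339.] [[0.99, 0.12, -0.01], [0.12, -0.96, 0.25], [0.02, -0.25, -0.97]]
(212, 175) [ -90.  -127.1  112. ]
(446, 177) [  93.1 -128.3  112. ]
(211, 62) [-88.3 -39.2 112. ]
(446, 64) [ 90.1 -40.1 112. ]
(173, 216) [-142.  -168.5   90. ]
(486, 217) [ 148.2 -169.1   90. ]
[326.4 242.2]
t 2.4 box [  -1.  -157.4  170.4] yaw [-3.13904762e+00 -1.27063573e-03  1.69227850e+00] F [ 0.4 -0.   0.9] twist 0.0004821704640609603
(0, -160, 99) [-0.0026  0.0012  0.0714]
```

>>> {"op": "drive_tool", "data": {
  "targets": [
    {"jaw": 1, "travel": [-0.003, 0.001, 0.03], "twist": 0},
    {"jaw": 1, "travel": [-0.003, 0.001, 0.055], "twist": 0},
    {"jaw": 1, "travel": [-0.003, 0.001, 0.071], "twist": 0},
    {"jaw": 1, "travel": [-0.003, 0.001, 0.071], "twist": 0},
    {"jaw": 1, "travel": [-0.003, 0.001, 0.071], "twist": 0},
    {"jaw": 1, "travel": [0.005, 0.001, 0.071], "twist": 0},
    {"jaw": 1, "travel": [0.01, 0.001, 0.071], "twist": 0},
    {"jaw": 1, "travel": [0.015, 0.001, 0.071], "twist": 0}
  ]
}}

```text
t: 3.07
eef_pos: [584.9, -86.9, 101.2]
tcp_rot: [3.14, 0.001, 1.692]
ft_force: [0.2, 0.3, -0.2]
opening: 1.002
grip_force: 0.0
```

Run:
```python
from h import *
go([(0,-120,99),(0,40,99)],PB[2]+np.pi/2)
```

```text
t 3.07 box [   1.1 -142.5  101.2] yaw [3.13966923e+00 6.56437412e-04 1.69220270e+00] F [ 0.2  0.3 -0.2] twist 0.00040636870890553567
(0, -120, 99) [ 0.0226 -0.0011  0.0022]
(0, 40, 99) [ 0.1826 -0.001   0.0021]
```

Push moderately, about 12 mm per row (150 mm/s).

>>> {"op": "drive_tool", "data": {
  "targets": [
    {"jaw": 1, "travel": [0.008, -0.001, 0.002], "twist": 0},
    {"jaw": 1, "travel": [0.016, -0.001, 0.002], "twist": 0},
    {"jaw": 1, "travel": [0.026, -0.001, 0.002], "twist": 0},
    {"jaw": 1, "travel": [0.038, -0.001, 0.002], "twist": 0},
    {"jaw": 1, "travel": [0.05, -0.001, 0.002], "twist": 0},
    {"jaw": 1, "travel": [0.062, -0.001, 0.002], "twist": 0},
    {"jaw": 1, "travel": [0.074, -0.001, 0.002], "twist": 0},
    {"jaw": 1, "travel": [0.086, -0.001, 0.002], "twist": 0}
  ]
}}

```text
t: 3.73
eef_pos: [573.0, -1.3, 97.9]
tcp_rot: [3.141, 0.0, 1.692]
ft_force: [0.4, -4.9, 4.0]
opening: 1.0
grip_force: 2.4
```

Run:
```python
from h import *
go([(0,40,99)],PB[2]+np.pi/2)
```

```text
t 3.73 box [ -0.4 -56.2  97.9] yaw [3.14129371e+00 1.09988288e-04 1.69187148e+00] F [ 0.4 -4.9  4. ] twist 7.51579592628282e-05
(0, 40, 99) [ 0.0962  0.0004 -0.0011]
```

>>> {"op": "drive_tool", "data": {
  "targets": [
    {"jaw": 1, "travel": [0.012, 0, -0.001], "twist": 0},
    {"jaw": 1, "travel": [0.024, 0, -0.001], "twist": 0},
    {"jaw": 1, "travel": [0.036, 0, -0.001], "twist": 0},
    {"jaw": 1, "travel": [0.048, 0, -0.001], "twist": 0},
    {"jaw": 1, "travel": [0.06, 0, -0.001], "twist": 0},
    {"jaw": 1, "travel": [0.07, 0, -0.001], "twist": 0},
    {"jaw": 1, "travel": [0.077, 0, -0.001], "twist": 0},
    {"jaw": 1, "travel": [0.082, 0, -0.001], "twist": 0}
  ]
}}

```text
t: 4.4
eef_pos: [562.9, 80.1, 98.6]
tcp_rot: [-3.141, -0.0, 1.692]
ft_force: [0.4, -1.6, -0.3]
opening: 1.003
grip_force: 0.8
```

>>> {"op": "drive_tool", "data": {
  "targets": [
    {"jaw": 1, "travel": [0.002, 0, 0], "twist": 0},
    {"jaw": 1, "travel": [0.004, 0, 0], "twist": 0},
    {"jaw": 1, "travel": [0.006, 0, 0], "twist": 0},
    {"jaw": 1, "travel": [0.008, 0, 0], "twist": 0}
  ]
}}

```text
t: 4.73
eef_pos: [562.3, 86.8, 98.7]
tcp_rot: [-3.142, -0.0, 1.691]
ft_force: [0.5, -1.3, -0.9]
opening: 0.997
grip_force: 0.8
```

>>> {"op": "drive_tool", "data": {
  "targets": [
    {"jaw": 1, "travel": [0.002, 0, 0], "twist": 0},
    {"jaw": 1, "travel": [0.004, 0, 0], "twist": 0}
  ]
}}

```text
t: 4.9
eef_pos: [561.8, 90.9, 98.7]
tcp_rot: [3.142, -0.0, 1.691]
ft_force: [0.7, -1.8, -0.5]
opening: 0.997
grip_force: 0.8
```

Run:
```python
from h import *
go([(0,40,99)],PB[2]+np.pi/2)
```

```text
t 4.9 box [-0.4 36.7 98.7] yaw [ 3.14154757e+00 -8.87562078e-05  1.69138725e+00] F [ 0.7 -1.8 -0.5] twist -0.0004090757303929493
(0, 40, 99) [ 0.0033  0.0004 -0.0003]
```

>>> {"op": "drive_tool", "data": {
  "targets": [
    {"jaw": 1, "travel": [0.0015, 0, 0], "twist": 0},
    {"jaw": 1, "travel": [0.003, 0, 0], "twist": 0}
  ]
}}

```text
t: 5.07
eef_pos: [561.8, 91.3, 99.0]
tcp_rot: [-3.142, 0.004, 1.693]
ft_force: [0.5, -33.4, 2.3]
opening: 1.002
grip_force: 16.7
```

>>> {"op": "drive_tool", "data": {
  "targets": [
    {"jaw": 1, "travel": [0.0015, 0, 0], "twist": 0},
    {"jaw": 1, "travel": [0.003, 0, 0], "twist": 0}
  ]
}}

```text
t: 5.23
eef_pos: [561.8, 91.6, 99.2]
tcp_rot: [-3.141, 0.007, 1.693]
ft_force: [0.8, -54.3, 5.9]
opening: 0.997
grip_force: 27.1
```

>>> {"op": "drive_tool", "data": {
  "targets": [
    {"jaw": 1, "travel": [0.001, 0, 0], "twist": 0},
    {"jaw": 1, "travel": [0.002, 0, 0], "twist": 0}
  ]
}}

```text
t: 5.4
eef_pos: [561.7, 91.8, 99.4]
tcp_rot: [-3.141, 0.01, 1.693]
ft_force: [0.8, -65.3, 7.0]
opening: 0.998
grip_force: 32.2
```

>>> {"op": "drive_tool", "data": {
  "targets": [
    {"jaw": 1, "travel": [-0.01, 0, 0], "twist": 0},
    {"jaw": 1, "travel": [-0.025, 0, 0], "twist": 0},
    {"jaw": 0, "travel": [-0.05, 0, -0.04], "twist": 0},
    {"jaw": 0, "travel": [-0.09, 0, -0.075], "twist": 0},
    {"jaw": 0, "travel": [-0.13, 0, -0.075], "twist": 0},
    {"jaw": 0, "travel": [-0.17, 0, -0.075], "twist": 0},
    {"jaw": 0, "travel": [-0.2, 0, -0.075], "twist": 0},
    {"jaw": 0, "travel": [-0.2, 0, -0.075], "twist": 0}
  ]
}}

```text
t: 6.07
eef_pos: [585.8, -105.5, 174.3]
tcp_rot: [3.14, 0.002, 1.687]
ft_force: [-0.1, -0.4, -0.3]
opening: 0.636
grip_force: 0.0
```

Run:
```python
from h import *
go([(0,-160,170)],PB[2]+np.pi/2)
c=read_camera('wrist'); f=c['frame'][:,:,::-1]; cv2.imwrite('pics/w2.png',cv2.resize(f[40:260,150:510],None,fx=2.2,fy=2.2,interpolation=cv2.INTER_CUBIC))
for b in [(-30,-115,76),(70,-115,76),(-145,-180,92),(145,-180,92),(0,52,112)]:
    q=fproj(c,b2w(*b)); print(b,q,(q-[150,40])*2.2)
```

```text
t 6.07 box [  -0.3 -161.1  174.3] yaw [3.13955444e+00 1.52111631e-03 1.68735691e+00] F [-0.1 -0.4 -0.3] twist -0.004439414966432853
(0, -160, 170) [0.0012 0.0002 0.0043]
(-30, -115, 76) [289.7 147.5] [307.34 236.5 ]
(70, -115, 76) [403. 148.] [556.6 237.6]
(-145, -180, 92) [170.7 223. ] [ 45.54 402.6 ]
(145, -180, 92) [477.9 221.5] [721.38 399.3 ]
(0, 52, 112) [323.4 -51. ] [ 381.48 -200.2 ]
```

View pics/w2.png

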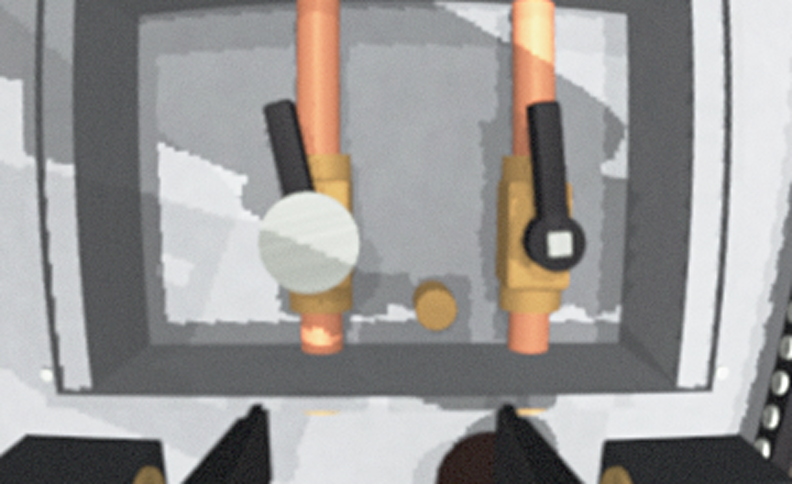

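The valves are revealed. The marked one, with its disc at (309,242), is at box x −30. Its handle tip is at (281,104). The plain one, with its nut at (558,243), is at x +70. The plug at (436,305) is low and out of the way.

Run:
```python
from h import *
c=read_camera('wrist')
f=lambda x,y,z:w2b(fonz(c,x/2.2+150,y/2.2+40,z))
for n,q,z in [('disc',(309,242),79),('tip',(279,103),76),('nut',(559,243),82),('ptip',(543,103),76),('plug',(436,300),35)]: print(n,f(*q,z))
t=f(279,103,76); a=f(309,242,79); print('angle',np.arctan2(-(t[0]-a[0]),t[1]-a[1]))
print(state()['opening'])
```

```text
disc [ -29.5 -113.9   79. ]
tip [-40.9 -58.6  76. ]
nut [  68.9 -113.7   82. ]
ptip [ 63. -58.  76.]
plug [  24.  -145.6   35. ]
angle 0.20330031928874764
0.5499030280404161
```

Run:
```python
from h import *
go([(-5.7,-69,150),(-5.7,-69,54)],PB[2]+np.pi/2)
```

```text
t 6.17 box [  -0.7 -156.4  173.7] yaw [ 3.14149222e+00 -4.33478424e-04  1.68886331e+00] F [-0.4  0.2  0.7] twist -0.00293301717584038
(-5.7, -69, 150) [ 0.0874 -0.0053  0.0237]
(-5.7, -69, 54) [ 0.0874 -0.0053  0.1197]
```

>>> {"op": "drive_tool", "data": {
  "targets": [
    {"jaw": 0, "travel": [0.04, -0.003, 0], "twist": -0.003},
    {"jaw": 0, "travel": [0.075, -0.005, 0], "twist": -0.003},
    {"jaw": 0, "travel": [0.087, -0.005, 0.02], "twist": -0.003},
    {"jaw": 0, "travel": [0.087, -0.005, 0.02], "twist": -0.003},
    {"jaw": 0, "travel": [0.087, -0.005, 0.02], "twist": -0.003},
    {"jaw": 0, "travel": [0.087, -0.005, 0.02], "twist": -0.003},
    {"jaw": 0, "travel": [0.087, -0.005, 0.02], "twist": -0.003},
    {"jaw": 0, "travel": [0.087, -0.005, 0.02], "twist": -0.003}
  ]
}}

```text
t: 6.83
eef_pos: [569.8, -14.6, 154.3]
tcp_rot: [3.141, 0.0, 1.694]
ft_force: [-0.1, 0.1, 0.4]
opening: 0.017
grip_force: 0.0
```

Run:
```python
from h import *
print(state()['opening']); go([(-5.7,-69,54)],PB[2]+np.pi/2)
c=read_camera('wrist'); cv2.imwrite('pics/w3.png',c['frame'][:,:,::-1])
```

```text
0.01671705303318911
t 6.83 box [ -5.2 -68.9 154.3] yaw [3.14075428e+00 1.56281361e-04 1.69393281e+00] F [-0.1  0.1  0.4] twist 0.002136482672940865
(-5.7, -69, 54) [-0.     -0.0006  0.1003]
```

View pics/w3.png

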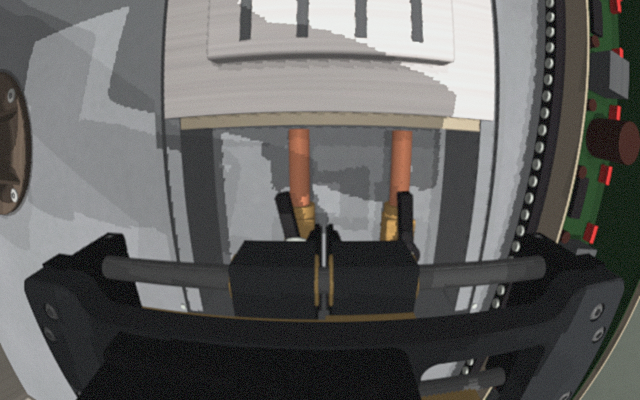

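The closed fingers, with tips at about (323,235), hang between the two handles at (288,210) and (406,215), clear of both. I'll descend.

>>> {"op": "drive_tool", "data": {
  "targets": [
    {"jaw": 0, "travel": [0, -0.001, 0.03], "twist": 0},
    {"jaw": 0, "travel": [0, -0.001, 0.06], "twist": 0},
    {"jaw": 0, "travel": [0, -0.001, 0.085], "twist": 0},
    {"jaw": 0, "travel": [0, -0.001, 0.1], "twist": 0},
    {"jaw": 0, "travel": [0, -0.001, 0.1], "twist": 0},
    {"jaw": 0, "travel": [0, -0.001, 0.1], "twist": 0}
  ]
}}

```text
t: 7.38
eef_pos: [568.5, -14.4, 53.7]
tcp_rot: [-3.141, -0.0, 1.694]
ft_force: [0.6, 0.5, -0.0]
opening: 0.003
grip_force: 0.0
```

```bash
cat >> h.py <<'E'
def arc(ths,d=18,r=45,ax=-29.7,ay=-114.2,z=54):
    s=state(); R=Ro.from_euler('xyz',s['tcp_rot']).as_matrix()
    print('box',w2b(s['eef_pos']),'F',np.round(s['ft_force'],1),'M',np.round(s['moment'],2))
    for th in ths:
        x=ax+d*np.cos(th)-r*np.sin(th); y=ay+d*np.sin(th)+r*np.cos(th)
        yaw=PB[2]+np.pi/2+th
        print(round(th,2),np.round(R.T@(b2w(x,y,z)-s['eef_pos'])/1000,3).tolist(),round((s['tcp_rot'][2]-yaw+np.pi)%(2*np.pi)-np.pi,3))
E
python3 - <<'E'
from h import *
arc(np.arange(.1,.85,.1))
E
```

```text
box [ -6.5 -68.7  53.7] F [ 0.6  0.5 -0. ] M [-0.06  0.1   0.01]
0.1 [0.001, -0.01, -0.0] -0.098
0.2 [0.002, -0.015, -0.0] -0.198
0.3 [0.003, -0.019, -0.0] -0.298
0.4 [0.003, -0.024, -0.0] -0.398
0.5 [0.003, -0.029, -0.0] -0.498
0.6 [0.002, -0.034, -0.0] -0.598
0.7 [0.001, -0.038, -0.0] -0.698
0.8 [-0.001, -0.043, -0.0] -0.798
```

>>> {"op": "drive_tool", "data": {
  "targets": [
    {"jaw": 0, "travel": [0.001, -0.01, 0], "twist": -0.098},
    {"jaw": 0, "travel": [0.002, -0.015, 0], "twist": -0.198},
    {"jaw": 0, "travel": [0.003, -0.019, 0], "twist": -0.298},
    {"jaw": 0, "travel": [0.003, -0.024, 0], "twist": -0.398},
    {"jaw": 0, "travel": [0.003, -0.029, 0], "twist": -0.498},
    {"jaw": 0, "travel": [0.002, -0.034, 0], "twist": -0.598},
    {"jaw": 0, "travel": [0.001, -0.038, 0], "twist": -0.698},
    {"jaw": 0, "travel": [-0.001, -0.043, 0], "twist": -0.798}
  ]
}}

```text
t: 8.05
eef_pos: [526.8, -20.3, 55.5]
tcp_rot: [3.14, 0.002, 2.497]
ft_force: [1.1, 3.2, 0.1]
opening: 0.004
grip_force: 1.4
```

Run:
```python
from h import *
arc([.8,.9,1.,1.1,1.2,1.3,1.4,1.45,1.5,1.54,1.57])
```

```text
box [-48.6 -69.5  55.5] F [1.1 3.2 0.1] M [ 0.5  -0.14 -0.04]
0.8 [0.0, -0.001, 0.002] 0.006
0.9 [0.002, -0.006, 0.001] -0.094
1.0 [0.003, -0.01, 0.001] -0.194
1.1 [0.004, -0.015, 0.001] -0.294
1.2 [0.004, -0.02, 0.001] -0.394
1.3 [0.004, -0.025, 0.001] -0.494
1.4 [0.003, -0.029, 0.001] -0.594
1.45 [0.002, -0.032, 0.001] -0.644
1.5 [0.002, -0.034, 0.001] -0.694
1.54 [0.001, -0.036, 0.001] -0.734
1.57 [0.0, -0.037, 0.001] -0.764
```

Contact at about 3 N, as expected. Continuing.

>>> {"op": "drive_tool", "data": {
  "targets": [
    {"jaw": 0, "travel": [0.002, -0.006, 0.001], "twist": -0.094},
    {"jaw": 0, "travel": [0.003, -0.01, 0.001], "twist": -0.194},
    {"jaw": 0, "travel": [0.004, -0.015, 0.001], "twist": -0.294},
    {"jaw": 0, "travel": [0.004, -0.02, 0.001], "twist": -0.394},
    {"jaw": 0, "travel": [0.004, -0.025, 0.001], "twist": -0.494},
    {"jaw": 0, "travel": [0.003, -0.029, 0.001], "twist": -0.594},
    {"jaw": 0, "travel": [0.002, -0.032, 0.001], "twist": -0.644},
    {"jaw": 0, "travel": [0.002, -0.034, 0.001], "twist": -0.694}
  ]
}}

```text
t: 8.72
eef_pos: [504.4, -46.6, 54.5]
tcp_rot: [-3.141, 0.002, -3.094]
ft_force: [0.4, 2.5, 0.9]
opening: 0.004
grip_force: 1.2
```

Run:
```python
from h import *
arc([1.5,1.54,1.57,1.6])
```

```text
box [-74.  -92.9  54.5] F [0.4 2.5 0.9] M [ 0.38 -0.03 -0.04]
1.5 [-0.001, -0.0, 0.0] -0.003
1.54 [-0.0, -0.002, 0.0] -0.043
1.57 [0.0, -0.003, 0.0] -0.073
1.6 [0.001, -0.005, 0.0] -0.103
```

>>> {"op": "drive_tool", "data": {
  "targets": [
    {"jaw": 0, "travel": [0, -0.002, 0], "twist": -0.043},
    {"jaw": 0, "travel": [0, -0.003, 0], "twist": -0.073},
    {"jaw": 0, "travel": [0, -0.003, 0], "twist": -0.073}
  ]
}}

```text
t: 8.97
eef_pos: [504.2, -49.5, 54.2]
tcp_rot: [-3.141, 0.001, -3.023]
ft_force: [-2.3, 1.3, 0.4]
opening: 0.005
grip_force: 0.8
```

>>> {"op": "drive_tool", "data": {
  "targets": [
    {"jaw": 0, "travel": [0, -0.001, 0], "twist": 0},
    {"jaw": 0, "travel": [0, -0.001, 0], "twist": 0}
  ]
}}

```text
t: 9.13
eef_pos: [504.5, -50.4, 53.6]
tcp_rot: [-3.141, 0.001, -3.025]
ft_force: [-1.3, 3.0, 2.0]
opening: 0.004
grip_force: 1.2
```

>>> {"op": "drive_tool", "data": {
  "targets": [
    {"jaw": 0, "travel": [0, -0.001, 0], "twist": 0},
    {"jaw": 0, "travel": [0, -0.001, 0], "twist": 0}
  ]
}}

```text
t: 9.3
eef_pos: [504.5, -51.3, 53.1]
tcp_rot: [-3.141, 0.001, -3.024]
ft_force: [-0.1, 3.0, 1.5]
opening: 0.006
grip_force: 1.1
```

>>> {"op": "drive_tool", "data": {
  "targets": [
    {"jaw": 0, "travel": [0, -0.001, 0], "twist": 0},
    {"jaw": 0, "travel": [0, -0.001, 0], "twist": 0}
  ]
}}

```text
t: 9.47
eef_pos: [504.5, -52.4, 52.8]
tcp_rot: [-3.141, 0.0, -3.024]
ft_force: [-0.6, 2.0, 1.2]
opening: 0.003
grip_force: 1.0
```

>>> {"op": "drive_tool", "data": {
  "targets": [
    {"jaw": 0, "travel": [0, -0.001, 0], "twist": 0},
    {"jaw": 0, "travel": [0, -0.001, 0], "twist": 0}
  ]
}}

```text
t: 9.63
eef_pos: [504.5, -53.3, 52.7]
tcp_rot: [3.142, 0.0, -3.023]
ft_force: [-1.2, 2.6, 2.0]
opening: 0.007
grip_force: 1.0
```

>>> {"op": "drive_tool", "data": {
  "targets": [
    {"jaw": 0, "travel": [0, -0.001, 0], "twist": 0},
    {"jaw": 0, "travel": [0, -0.001, 0], "twist": 0}
  ]
}}

```text
t: 9.8
eef_pos: [504.5, -54.3, 52.7]
tcp_rot: [3.141, -0.0, -3.023]
ft_force: [-1.5, 1.2, 2.0]
opening: 0.002
grip_force: 1.0
```

Run:
```python
from h import *
arc([1.57])
```

```text
box [ -74.8 -100.5   52.7] F [-1.5  1.2  2. ] M [ 0.21  0.11 -0.02]
1.57 [-0.0, 0.004, -0.001] -0.002
```

>>> {"op": "drive_tool", "data": {
  "targets": [
    {"jaw": 0, "travel": [0, -0.001, 0], "twist": 0},
    {"jaw": 0, "travel": [0, -0.001, 0], "twist": 0}
  ]
}}

```text
t: 9.97
eef_pos: [504.5, -55.3, 52.7]
tcp_rot: [3.141, -0.0, -3.023]
ft_force: [-1.4, 2.0, 2.1]
opening: 0.004
grip_force: 1.0
```

>>> {"op": "drive_tool", "data": {
  "targets": [
    {"jaw": 0, "travel": [0, -0.001, 0], "twist": 0},
    {"jaw": 0, "travel": [0, -0.001, 0], "twist": 0}
  ]
}}

```text
t: 10.13
eef_pos: [504.5, -56.1, 52.7]
tcp_rot: [3.141, -0.0, -3.023]
ft_force: [-1.8, 3.6, 2.3]
opening: 0.005
grip_force: 1.9
```

>>> {"op": "drive_tool", "data": {
  "targets": [
    {"jaw": 0, "travel": [0, -0.001, 0], "twist": 0},
    {"jaw": 0, "travel": [0, -0.001, 0], "twist": 0}
  ]
}}

```text
t: 10.3
eef_pos: [504.5, -56.5, 52.7]
tcp_rot: [3.14, -0.001, -3.024]
ft_force: [-1.5, 8.9, 3.4]
opening: 0.003
grip_force: 4.8
```

>>> {"op": "drive_tool", "data": {
  "targets": [
    {"jaw": 0, "travel": [0, -0.001, 0], "twist": 0},
    {"jaw": 0, "travel": [0, -0.001, 0], "twist": 0}
  ]
}}

```text
t: 10.47
eef_pos: [504.4, -56.8, 52.6]
tcp_rot: [3.14, -0.001, -3.024]
ft_force: [-1.6, 14.9, 4.1]
opening: 0.005
grip_force: 8.0
```

>>> {"op": "drive_tool", "data": {
  "targets": [
    {"jaw": 0, "travel": [0, -0.001, 0], "twist": 0},
    {"jaw": 0, "travel": [0, -0.001, 0], "twist": 0}
  ]
}}

```text
t: 10.63
eef_pos: [504.4, -57.2, 52.6]
tcp_rot: [3.139, -0.001, -3.024]
ft_force: [-0.1, 22.1, 4.3]
opening: 0.005
grip_force: 11.2
```

>>> {"op": "drive_tool", "data": {
  "targets": [
    {"jaw": 0, "travel": [0, 0.008, 0], "twist": 0},
    {"jaw": 0, "travel": [0, 0.016, 0], "twist": 0},
    {"jaw": 0, "travel": [0, 0.016, 0], "twist": 0},
    {"jaw": 0, "travel": [0, 0.016, -0.03], "twist": 0},
    {"jaw": 0, "travel": [0, 0.016, -0.07], "twist": 0},
    {"jaw": 0, "travel": [0, 0.016, -0.11], "twist": 0},
    {"jaw": 0, "travel": [0, 0.016, -0.14], "twist": 0},
    {"jaw": 0, "travel": [0, 0.016, -0.14], "twist": 0}
  ]
}}

```text
t: 11.3
eef_pos: [505.4, -44.0, 198.3]
tcp_rot: [-3.138, 0.009, -3.023]
ft_force: [0.3, 0.1, -0.7]
opening: 0.007
grip_force: 0.0
```

Run:
```python
from h import *
go([(-60,-210,195)],PB[2]+np.pi/2)
```

```text
t 11.3 box [-72.6 -90.4 198.3] yaw [-3.13829106  0.00881564 -3.02325866] F [ 0.3  0.1 -0.7] twist 1.5681303156584097
(-60, -210, 195) [-0.0129 -0.1196  0.0038]
```

>>> {"op": "drive_tool", "data": {
  "targets": [
    {"jaw": 0, "travel": [-0.03, -0.03, 0], "twist": 1.568},
    {"jaw": 0, "travel": [-0.06, -0.06, 0], "twist": 1.568},
    {"jaw": 0, "travel": [-0.07, -0.09, 0], "twist": 1.568},
    {"jaw": 0, "travel": [-0.07, -0.09, 0], "twist": 1.568},
    {"jaw": 0, "travel": [-0.07, -0.09, 0], "twist": 1.568},
    {"jaw": 0, "travel": [-0.07, -0.09, 0], "twist": 1.568},
    {"jaw": 0, "travel": [-0.07, -0.09, 0], "twist": 1.568},
    {"jaw": 0, "travel": [-0.07, -0.09, 0], "twist": 1.568}
  ]
}}

```text
t: 11.97
eef_pos: [583.2, -124.9, 192.0]
tcp_rot: [-3.141, -0.0, 2.253]
ft_force: [-0.3, 0.4, 0.7]
opening: 0.005
grip_force: 0.0
```

>>> {"op": "drive_tool", "data": {
  "targets": [
    {"jaw": 0, "travel": [0, 0, 0], "twist": 0.57},
    {"jaw": 0, "travel": [0, 0, 0], "twist": 0.57},
    {"jaw": 0, "travel": [0, 0, 0], "twist": 0.57},
    {"jaw": 0, "travel": [0, 0, 0], "twist": 0.57},
    {"jaw": 0, "travel": [0, 0, 0], "twist": 0.57},
    {"jaw": 0, "travel": [0, 0, 0], "twist": 0.57},
    {"jaw": 0, "travel": [0, 0, 0], "twist": 0.57}
  ]
}}

```text
t: 12.55
eef_pos: [583.3, -124.6, 192.3]
tcp_rot: [-3.141, -0.0, 1.692]
ft_force: [1.0, -0.5, 0.6]
opening: 0.007
grip_force: 0.0
```

Run:
```python
from h import *
go([(0,-180,195)],PB[2]+np.pi/2)
c=read_camera('wrist'); f=c['frame'][:,:,::-1]; cv2.imwrite('pics/w4.png',cv2.resize(f[0:260,140:510],None,fx=2.1,fy=2.1,interpolation=cv2.INTER_CUBIC))
```

```text
t 12.55 box [  -5.1 -179.8  192.3] yaw [-3.14125401e+00 -4.89771654e-05  1.69226247e+00] F [ 1.  -0.5  0.6] twist 0.0004661468167470595
(0, -180, 195) [-0.0002  0.0051 -0.0027]
```

View pics/w4.png

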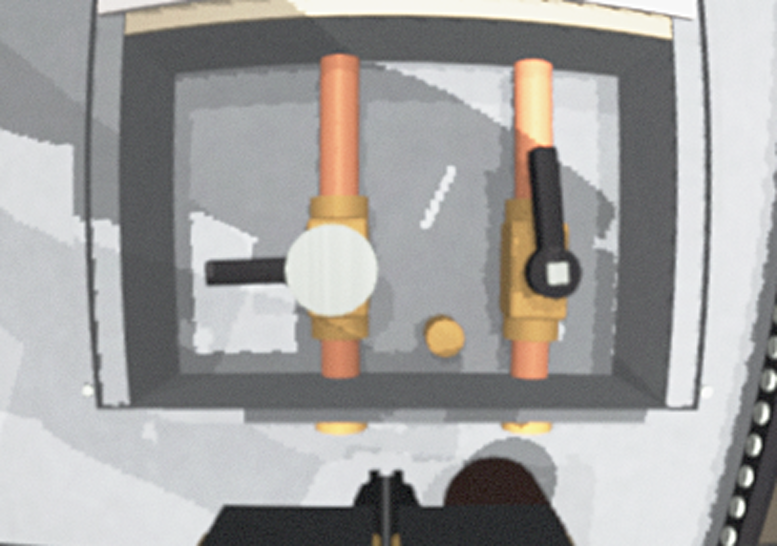

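The marked handle now points straight to −x: tip at (207,272), disc centre at (331,270). The plain handle is unchanged, and the plug is still at (444,336). A quick numeric check of the handle angle and cover position:

Run:
```python
from h import *
c=read_camera('wrist')
f=lambda x,y,z:w2b(fonz(c,x/2.1+140,y/2.1,z))
a=f(331,270,79);t=f(207,272,76);print(a,t,np.arctan2(-(t[0]-a[0]),t[1]-a[1]),f(390,10,88),f(444,331,35))
print(np.round(state()['qvel'],4))
ct=read_camera('top');cv2.imwrite('pics/t2.png',cv2.resize(ct['frame'][120:260,150:410,::-1],None,fx=3,fy=3))
```

```text
[ -29.5 -117.6   79. ] [ -85.9 -117.1   76. ] 1.5619313108047082 [-4.  -2.6 88. ] [  24.  -149.9   35. ]
[ 0.0015 -0.0013 -0.002   0.0009  0.0012  0.0102]
```

View pics/t2.png

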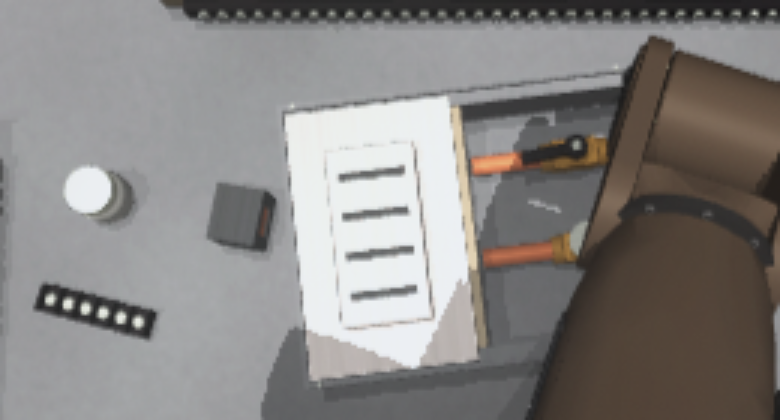

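The cover is hard against the far rim, with a 10 mm strip of deck showing at its pocket edge, and the visible loose parts haven't moved. Handing in.

```bash
python3 -c "
from h import *
print(job_done())"
```

```text
the job is handed in; nothing more can be done
None
```

The cover is slid across to the far rim, the tagged valve is shut against its stop (handle measured at about 1.56 rad), the other valve is still open, no loose part was touched, and I handed the job in at about 13 s.

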